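Lock the vials in the viewing fixture and hold its shutter open at the mark

TASK

On the vial viewer, swing the steel keeper bar shut over the two capped vials until it sits home against its catch. Then pull the spring-return shutter out by its upright black tab until its pointer is level with the mark on the black rider on the scale, and finish while still holding it there with the gripper: it springs back if let go. Leave the vials standing in their wells and do not disturb the bottle, beaker or dish nearby.

Things in the scene. Friction and masses are not known exactly. Their poses are not given: they have to be found in the camera images.
- fixture: The vial viewer, fixed on the bench, turned about the vertical differently each time. Grey base plate 130 x 400 x 12 mm, from y = -230 to +170 mm in its own frame; origin on the bench, z up. White block with two vial wells: 80 x 124 mm, top 62 mm high, centred at y = +65. Catch post at y = -14 mm, 116 mm high. Guide rails 26 mm high, y = -70 to -220. The shutter pulls out along the fixture's -y.
- keeper (a joint): Angle of the keeper bar about its vertical hinge, rad. 0 = shut (over both vials, against the catch post's lip), positive = swung open towards the fixture's +x side, at most 1.35. The hinge is stiff: the bar stays where it is left, shut too, and does not bounce back. Turning it needs about 0.1 N m (1 N at the knob); at 0 it stops firmly on the lip.
- keeper_hinge (a point): A point on the keeper bar's hinge axis (fixed), 135 mm above the bench; at (0, +150 mm) in the fixture's frame.
- keeper_knob (a point): Middle of the round upright black knob near the free end of the steel keeper bar: 14 mm diameter, 45 mm tall (112 to 157 mm above the bench), 135 mm from the hinge axis. The bar is 16 mm wide, 10 mm thick, top 112 mm above the bench, and reaches 167 mm from the hinge. The point turns with the bar.
- shutter: The shutter slide with its upright black pull tab: the tab is 34 mm (fixture x) by 14 mm (fixture y, the pull direction), from 27 to 81 mm above the bench. Origin at bench height under the tab's centre, axes as the fixture's; at (0, -100 mm) in the fixture's frame when fully in (its rest). Travel 100 mm; a spring draws it back with about 3 N when in, 8 N when fully out.
- tab_grip (a point): A point on the pull tab's centre line, 63 mm above the bench (18 mm below its top): a good height to grip. Moves with the shutter.
- pointer (a point): Tip of the small steel pointer nose on the shutter, 30 mm above the bench, 50 mm to fixture +x from the tab's centre and level with it along y. Moves with the shutter.
- mark (a point): The mark: white line on the small black rider (24 x 12 mm, 22 mm tall) clipped on the scale strip; axes as the fixture's. Its place along the scale differs each time, and is reached at 35 to 80 mm of pull, when pointer and mark have the same y in the fixture's frame. 30 mm above the bench, 3 mm to fixture +x of the pointer. It does not move in a run.
- vial_a_mid (a point): Middle of the first capped glass vial (nearer the pull tab): 29 mm diameter at the cap, 80 mm tall, standing loose in its well at (0, +35 mm) in the fixture's frame; cap top 97 mm above the bench, 5 mm below the keeper bar.
- vial_b_mid (a point): Middle of the second, like vial at (0, +95 mm) in the fixture's frame.
- reagent_mid (a point): Bystander: middle of an amber bottle, 68 mm diameter, 150 mm tall, loose.
- beaker_mid (a point): Bystander: middle of a glass beaker, 72 mm diameter, 90 mm tall, loose.
- dish_mid (a point): Bystander: middle of a clear shallow dish, 90 mm diameter, 16 mm tall, loose.

How it is judged:
By the outcome, as a careful person would: the job done as asked, in the order asked, and still so for the second after the job is handed in, while the arm keeps its last pose, push and grip.
It also fails if it takes over 51 s, if anything falls off the work surface, if the arm or the gripper's body presses on something with over 40 N, if the wrist force passes 120 N, or if a joint passes its speed limit or range.

ROBOT

A 6-joint arm with a two-finger parallel gripper is mounted at the origin on the work surface. World frame = base frame: x ahead of the robot, y to its left, z up, the work surface at z = 0. Lengths are in mm, angles in rad, forces in N, time in s.
With the tool pointing down it reaches from about 300 to 775 mm from the base axis. Payload 14.6 kg.
Tool frame: the origin (TCP) lies midway between the tips of the shut fingers; the grasp point (between the pads) lies 19 mm behind it; z points along the fingers, y is the direction in which the jaws open and shut (so a half turn about z gives the same grasp; the last joint's range is limited). The gripper opens to 94 mm and grips with 3 to 60 N. Pads are 16 mm wide; open, the fingers measure 119 mm over their backs; the gripper's body (75 mm by 177 mm) begins 78 mm behind the grasp point.
Start: joints at [-0.067, 0.3, 1.521, -0, 1.321, -0.067], TCP at [549.99, -0.002, 205.446] pointing down, gripper open.
Joint ranges: [-3.03, 3.03], [-0.79, 2.21], [0.23, 2.52], [-1.04, 4.18], [0, 3.07], [-2.55, 2.55]. Speed limits (rad/s): [2.22, 2.22, 2.57, 3.14, 3.14, 3.14].

INTERFACE

Orientations are given as [roll, pitch, yaw] about the fixed x, y, z axes, in that order (R = Rz(yaw) Ry(pitch) Rx(roll)).
In Python, from cell import manip, camera gives the robot as it stands. The module is installed in compiled form; this text tells all that it offers.
- The arm moves only by the tool jog_arm, never from a script. Its argument "commands" is a list of rows, each a list of 7 numbers: the shift along the world's x, y, z in units of 1 m (1.0 is 1 m), then the turn, a rotation vector about the world's x, y, z in units of 120 degrees (1.0 is 120 degrees), then the opening, from 0 (shut) to 1 (fully open). In form: [[x, y, z, ax, ay, az, grip], ...]. A call has exactly 10 rows; each row is the pose to reach, as a shift and turn from the pose commanded when the call began; what a row does not reach only later rows make up. A row lasts 1/8 s, in which the tool goes at most 62.5 mm and 10.7 degrees, less where a joint would pass 70% of its speed; a pose out of reach is approached as far as the arm can. A call with a number of a shift or a turn outside -1 to 1 is refused whole. A call with a gripper value outside its range is refused whole. The fingers move at their own pace and stop on an object; "grip_force" is the grip in N (left out, the last holds). Time passes only in rows, so rows that repeat a pose let the fingers close, or fill a call up. It gives the time, the measured TCP pose, the force and the opening at its end, in the units of the state.
- manip.read_state(): the state, without advancing time (a new reading comes with each control period).
- camera(name): name is "scene" or "side" or "wrist"; returns a dict with "pixels" (420x560x3 uint8, blue, green, red), "vertical_fov" (degrees; the focal length in pixels is half the picture's height over the tangent of half this angle, whatever the lens; pixels are square), "cx", "cy" (the principal point, pixels), "rvec" (rotation vector, rad) and "tvec" (3), from world to camera coordinates, as OpenCV has them. Camera axes: x right, y down, z forward; pixel columns grow to the right and rows downward; lengths in mm; the calibration is good to about 2 mm. A picture is of the moment at which its call begins. There is no depth.
- manip.sign_off(): hands the job in, once; it reports no verdict.
The state is a dict: "clock": time; "joints": joint angles; "qd": joint speeds; "effort": joint torques, N m; "eef_pos": TCP position; "eef_rot": TCP orientation; "wrist_force": force on the tool from outside, world axes, zero at the start; "moment": the same for the moment, N m; "finger_gap": finger opening in mm.
Only numpy, scipy, OpenCV 4.12 (cv2) and the standard library are available. Lean on these libraries where they do the work, as an engineer would, in place of code of your own. Each camera call takes 0.05 s, during which the arm holds its last target.

## Working session

There is one attempt and no reset: what is moved stays moved. The work goes in short steps, Python scripts to look and compute and a tool call to move; the robot and the scene stay as the last step left them, time stands still between calls to the robot, and variables do not carry over. Pictures are saved under pics/ and viewed, and the job is handed in when it is done.

Besides the shell and the picture viewer there is one more tool, called in YAML: its name, and indented under it one key for each argument. jog_arm: Moves the arm, as the interface text tells. Its arguments: {"type":"object","properties":{"commands":{"type":"array","items":{"type":"array","items":{"type":"number"}}},"grip_force":{"type":"number"}},"required":["commands"]}

```bash
mkdir -p pics; python3 - <<'E'
from cell import manip,camera
import cv2,numpy as np
for n in("scene","side","wrist"):
    c=camera(n);cv2.imwrite(f"pics/{n}0.png",c["pixels"])
    np.savez(f"pics/{n}0.npz",**c)
    R=cv2.Rodrigues(np.array(c["rvec"],float))[0];print(n,c["vertical_fov"],c["cx"],c["cy"],(-R.T@np.array(c["tvec"])).round(),R[2].round(2))
print(manip.read_state())
E
```

```text
scene 56.06217694542298 270.4520851738583 209.42030382231226 [982. 346. 856.] [-0.42 -0.4  -0.81]
side 44.81178395365699 277.9771785656383 206.78134638574875 [  112. -1034.   925.] [ 0.33  0.73 -0.6 ]
wrist 67.50076277531198 279.74038348503075 212.8504539972416 [551.  74. 384.] [-0.   -0.25 -0.97]
{'clock': 0.15, 'joints': array([-6.66090697e-02,  3.00322146e-01,  1.52140153e+00,  8.11612220e-07,
        1.32070451e+00, -6.66166753e-02]), 'qd': array([-0.0015154 , -0.00035846, -0.00066156, -0.00136563,  0.0004619 ,
       -0.00044683]), 'effort': array([-2.50185103e-04, -5.31960297e+01, -3.52822959e+01,  7.07691838e-02,
        2.35654798e-02, -3.66386917e-05]), 'eef_pos': array([5.49813536e+02, 4.73011891e-03, 2.05043997e+02]), 'eef_rot': array([-3.14075902e+00, -5.64041593e-05,  1.57080371e+00]), 'wrist_force': array([-0.36416609, -0.54794461,  0.19641154]), 'moment': array([0.01577028, 0.0265548 , 0.01635755]), 'finger_gap': 94.05232256203578}
```

View pics/scene0.png

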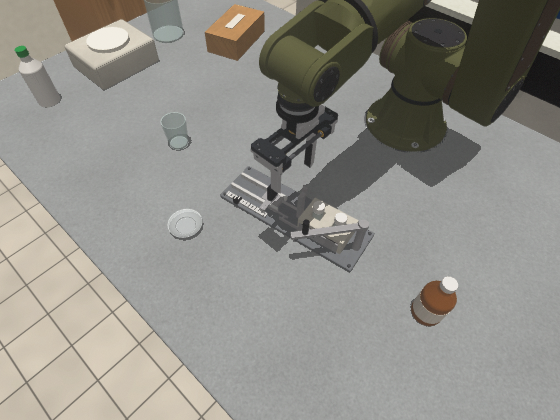

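View pics/side0.png

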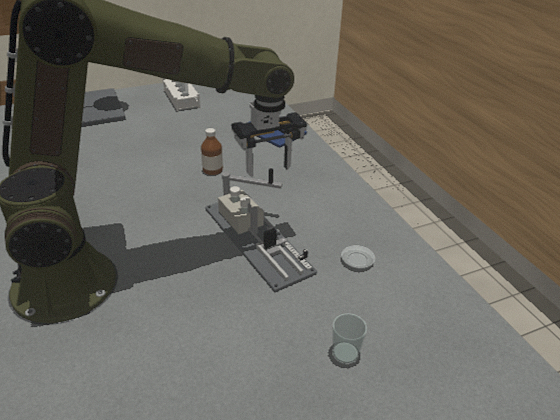

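View pics/wrist0.png

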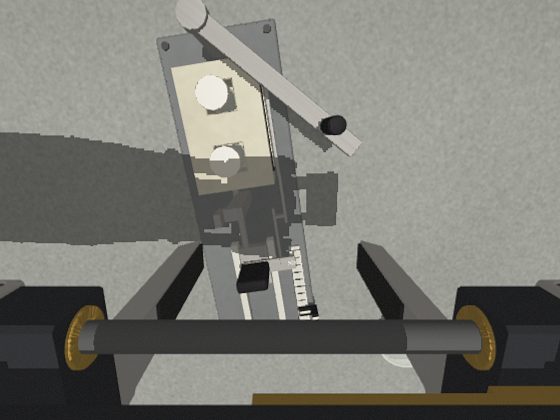

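The wrist view shows the hinge (≈191,12), the knob (≈335,125), the tab (≈253,277) and the black rider (≈308,312), with the bar open. I'll zoom in to measure them.

```bash
python3 - <<'E'
import cv2
w=cv2.imread("pics/wrist0.png")
cv2.imwrite("pics/w0a.png",cv2.resize(w[0:200,140:380],None,fx=3.2,fy=3,interpolation=cv2.INTER_CUBIC)[:600,:768])
cv2.imwrite("pics/w0b.png",cv2.resize(w[225:325,190:350],None,fx=5,fy=5,interpolation=cv2.INTER_CUBIC))
s=cv2.imread("pics/scene0.png")
cv2.imwrite("pics/s0a.png",cv2.resize(s[155:275,215:375],None,fx=5,fy=5,interpolation=cv2.INTER_CUBIC))
E
```

```text
(no output)
```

View pics/w0a.png

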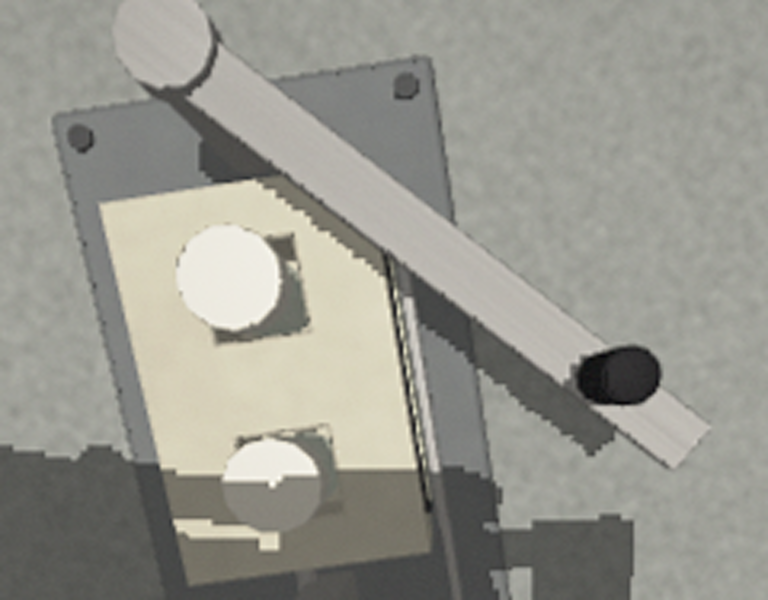

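View pics/w0b.png

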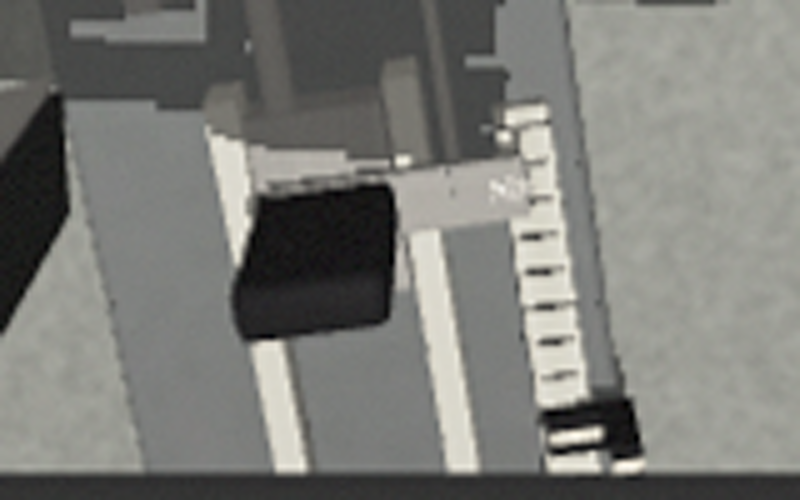

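View pics/s0a.png

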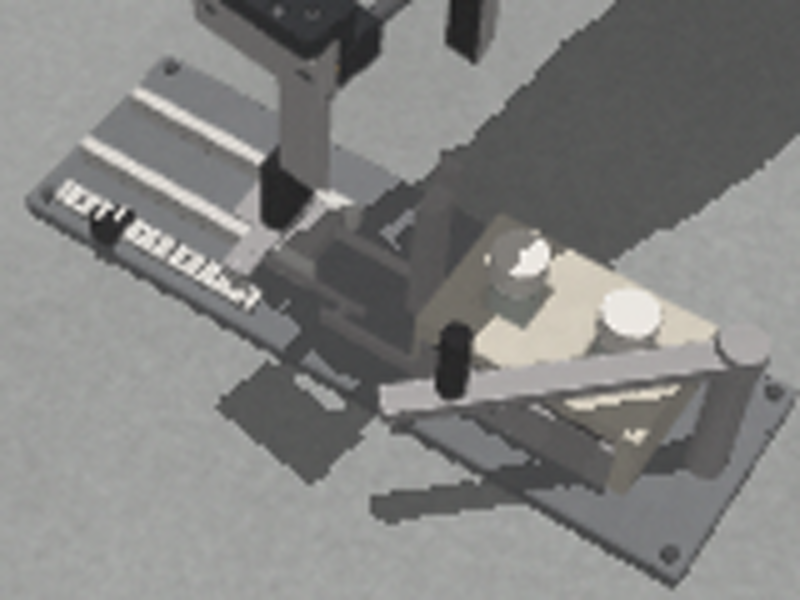

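```bash
cat > h.py <<'E'
import numpy as np,cv2
def cast(c,p,z):
    R=cv2.Rodrigues(np.array(c["rvec"],float))[0];t=np.array(c["tvec"],float).ravel()
    f=210/np.tan(np.radians(float(c["vertical_fov"]))/2)
    o=-R.T@t;d=R.T@np.array([(p[0]-float(c["cx"]))/f,(p[1]-float(c["cy"]))/f,1])
    return (o+d*(z-o[2])/d[2])[:2]
def proj(c,P):
    R=cv2.Rodrigues(np.array(c["rvec"],float))[0];t=np.array(c["tvec"],float).ravel()
    f=210/np.tan(np.radians(float(c["vertical_fov"]))/2)
    q=R@np.array(P,float)+t
    return q[:2]/q[2]*f+[float(c["cx"]),float(c["cy"])]
def fit(A,B):
    A=np.array(A,float);B=np.array(B);a=A-A.mean(0);b=B-B.mean(0)
    th=np.arctan2((a[:,0]*b[:,1]-a[:,1]*b[:,0]).sum(),(a*b).sum())
    R=np.array([[np.cos(th),-np.sin(th)],[np.sin(th),np.cos(th)]])
    t=B.mean(0)-R@A.mean(0);return th,R,t,B-(A@R.T+t)
E
python3 - <<'E'
from h import *
w=np.load("pics/wrist0.npz");s=np.load("pics/scene0.npz")
W=[((156.25,39),12,(-65,170)),((274.4,19),12,(65,170)),((211.3,92.3),97,(0,95)),((225,161.7),97,(0,35)),((171.25,67.7),62,(-40,127)),((275,183.3),62,(40,3)),((198.75,195),62,(-40,3))]
S=[((221,196),12,(65,-230)),((249,166.4),12,(-65,-230)),((350,272),12,(65,170)),((341,217.4),97,(0,95))]
for c,L in((w,W),(s,S)):
    B=[cast(c,p,z) for p,z,_ in L];th,R,t,r=fit([q for *_,q in L],B);print(th,t,r.round(1).tolist())
    loc=lambda p,z:((cast(c,p,z)-t)@R).round(1)
    if c is w:
        for z in(117,135,140):print("hinge",z,loc((191.9,13.3),z),cast(c,(191.9,13.3),z))
        print("knob",loc((337.5,124.3),157),cast(c,(337.5,124.3),157))
        print("mark",loc((305.4,312.2),30),"tab top",loc((255,271.5),81),cast(c,(255,271.5),81))
        print("pointer",loc((295.5,261.5),30))
    else: print("knob",loc((306.4,220),157),"mark",loc((238,196),30),"hinge",loc((364,224),135), loc((364,224),117))
E
```

```text
0.14653121377582923 [506.61243723  10.63792267] [[1.5, -1.4], [-0.7, -1.5], [-0.5, 0.5], [-0.2, 0.8], [-0.0, 0.3], [0.2, 1.0], [-0.3, 0.4]]
hinge 117 [  0.2 149.7] [484.92002021 158.77647327]
hinge 135 [  3.8 143.4] [489.38787459 153.04589108]
hinge 140 [  4.7 141.6] [490.62894525 151.4540627 ]
knob [93.4 53.8] [591.18990446  77.52969698]
mark [  52.4 -170.3] tab top [  6.3 -82.2] [524.85026738 -69.77407408]
pointer [ 49.3 -99.6]
0.14675180977992983 [506.99841256  16.66886722] [[-1.1, 3.9], [0.6, 2.2], [1.2, -2.7], [-0.7, -3.3]]
knob [88.1 47.6] mark [  48.4 -178.9] hinge [ 11.4 149.9] [ -1.3 147.2]
```

The fit is consistent: fixture yaw ≈0.1465, origin ≈(506.6, 10.6). The knob measures 134 mm from the hinge with the bar at ≈0.77 rad. The pointer sits at y≈-99.6 and the mark at ≈-170.3, so the pull is about 70 mm. Next I'll straddle the knob with half-open jaws.

jog_arm:
  commands:
    - [0.01,0.02,0,0,0,0.08,0.5]
    - [0.02,0.04,0,0,0,0.16,0.5]
    - [0.03,0.06,0,0,0,0.24,0.5]
    - [0.041,0.0775,0,0,0,0.32,0.5]
    - [0.041,0.0775,0,0,0,0.4,0.5]
    - [0.041,0.0775,0,0,0,0.437,0.5]
    - [0.041,0.0775,0,0,0,0.437,0.5]
    - [0.041,0.0775,-0.03,0,0,0.437,0.5]
    - [0.041,0.0775,-0.055,0,0,0.437,0.5]
    - [0.041,0.0775,-0.077,0,0,0.437,0.5]
  grip_force: 10

```text
clock: 1.4
eef_pos: [590.8, 77.4, 127.4]
eef_rot: [-3.141, -0.0, 2.484]
wrist_force: [0.9, -0.1, 0.1]
finger_gap: 46.9
```

```bash
python3 - <<'E'
from cell import manip,camera
import cv2,numpy as np
for n in("scene","wrist"):
    c=camera(n);np.savez(f"pics/{n}1.npz",**c)
    cv2.imwrite(f"pics/{n}1.png",c["pixels"] if n=="wrist" else cv2.resize(c["pixels"][120:280,200:400],None,fx=3.5,fy=3.5))
s=manip.read_state();print(s["clock"],s["eef_pos"],s["eef_rot"],s["wrist_force"],s["finger_gap"])
E
```

```text
1.5 [589.84539976  77.34585846 126.10608648] [-3.13879742e+00 -3.08118285e-03  2.48405609e+00] [-0.00742475 -0.22638452  0.35374833] 47.20690979898066
```

View pics/wrist1.png

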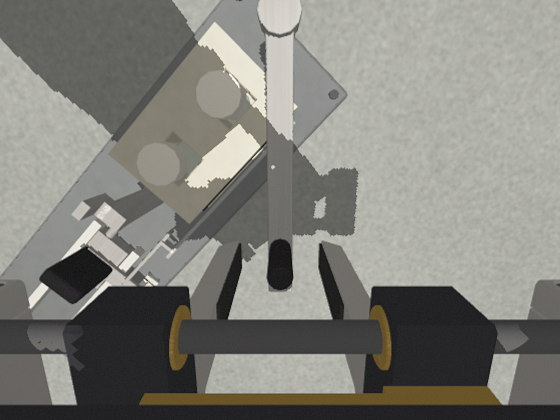

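View pics/scene1.png

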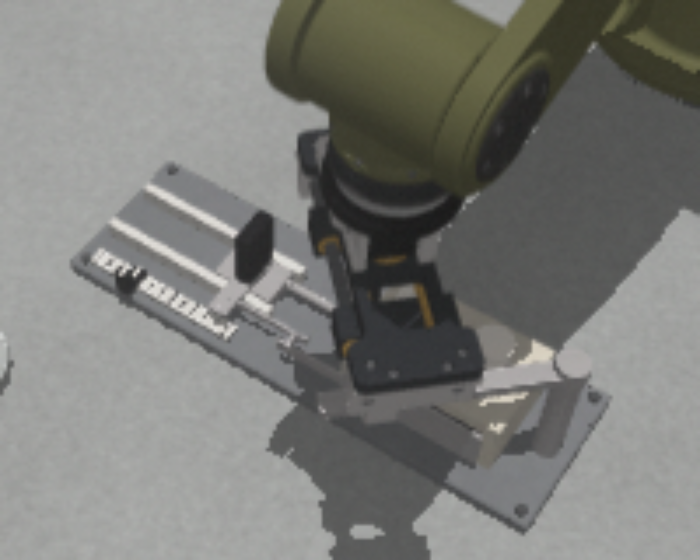

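The knob is centred between the jaws at about (280,262) in the wrist view. I'll compute the arc.

```bash
python3 - <<'E'
import numpy as np
yaw=.1465;R=np.array([[np.cos(yaw),-np.sin(yaw)],[np.sin(yaw),np.cos(yaw)]])
H=np.array([484.8,158.9]);st=np.array([590.8,77.5])
for th in [.77,.7,.6,.5,.4,.3,.2,.1,.05,0,-.03]:
    p=H+R@(135*np.array([np.sin(th),-np.cos(th)])+5.5*np.array([-np.cos(th),-np.sin(th)]))
    print(th,((p-st)/1000).round(4),round((th-.77)/2.0944,3))
E
```

```text
0.77 [-0.0022 -0.0051] 0.0
0.7 [-0.0085 -0.0122] -0.033
0.6 [-0.0184 -0.0214] -0.081
0.5 [-0.0291 -0.0297] -0.129
0.4 [-0.0405 -0.0368] -0.177
0.3 [-0.0527 -0.0427] -0.224
0.2 [-0.0653 -0.0474] -0.272
0.1 [-0.0784 -0.0509] -0.32
0.05 [-0.085  -0.0521] -0.344
0 [-0.0917 -0.053 ] -0.368
-0.03 [-0.0958 -0.0533] -0.382
```

jog_arm:
  commands:
    - [0,0,0,0,0,0,0.27]
    - [0,0,0,0,0,0,0.27]
    - [-0.002,-0.005,0,0,0,0,0.27]
    - [-0.0085,-0.012,0,0,0,-0.033,0.27]
    - [-0.0185,-0.0215,0,0,0,-0.081,0.27]
    - [-0.029,-0.0295,0,0,0,-0.129,0.27]
    - [-0.0405,-0.037,0,0,0,-0.177,0.27]
    - [-0.0525,-0.0425,0,0,0,-0.224,0.27]
    - [-0.0655,-0.0475,0,0,0,-0.272,0.27]
    - [-0.0785,-0.051,0,0,0,-0.32,0.27]

```text
clock: 2.75
eef_pos: [512.2, 26.0, 128.9]
eef_rot: [3.141, 0.0, 1.812]
wrist_force: [0.5, 0.5, -0.7]
finger_gap: 25.5
```

jog_arm:
  commands:
    - [-0.003,-0.0005,0,0,0,-0.012,0.27]
    - [-0.0065,-0.001,0,0,0,-0.024,0.27]
    - [-0.0095,-0.0015,0,0,0,-0.036,0.27]
    - [-0.0115,-0.002,0,0,0,-0.048,0.27]
    - [-0.0115,-0.002,0,0,0,-0.048,0.27]
    - [-0.0115,-0.002,0,0,0,-0.048,0.27]
    - [-0.0115,-0.002,0,0,0,-0.048,0.27]
    - [-0.0115,-0.002,0,0,0,-0.048,0.27]
    - [-0.0115,-0.002,0,0,0,-0.048,0.27]
    - [-0.0115,-0.002,0,0,0,-0.048,0.27]

```text
clock: 4.0
eef_pos: [501.0, 24.5, 128.4]
eef_rot: [-3.142, -0.0, 1.715]
wrist_force: [-0.5, -0.3, 0.2]
finger_gap: 25.4
```

```bash
python3 - <<'E'
from cell import manip,camera
import cv2,numpy as np
for n in("side","wrist"):
    c=camera(n);np.savez(f"pics/{n}2.npz",**c)
    cv2.imwrite(f"pics/{n}2.png",c["pixels"] if n=="wrist" else cv2.resize(c["pixels"][140:300,180:380],None,fx=3.5,fy=3.5))
s=manip.read_state();print(s["clock"],s["eef_pos"],s["eef_rot"],s["wrist_force"],s["finger_gap"])
E
```

```text
4.1 [501.01221816  24.49272383 128.47428411] [ 3.14151930e+00 -2.15538273e-05  1.71526676e+00] [-0.26034399  1.03186369  0.14799605] 25.17717450660216
```

View pics/wrist2.png

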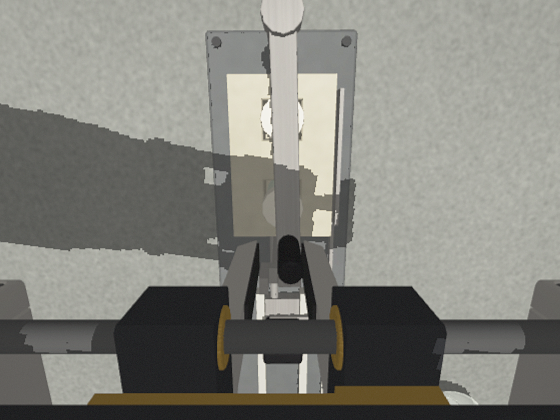

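View pics/side2.png

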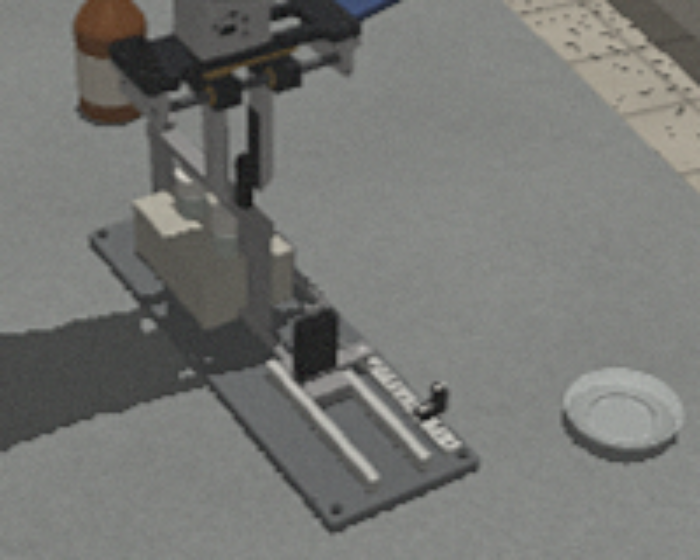

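The wrist view shows the bar nearly straight over both vials, with the knob at (290,262) against the right finger. There's no stop force yet, so I'll press on gently.

jog_arm:
  commands:
    - [-0.001,0,0,0,0,0,0.27]
    - [-0.002,0,0,0,0,0,0.27]
    - [-0.003,0,0,0,0,0,0.27]
    - [-0.004,-0.0005,0,0,0,0,0.27]
    - [-0.004,-0.0005,0,0,0,0,0.27]
    - [-0.004,-0.0005,0,0,0,0,0.27]
    - [-0.004,-0.0005,0,0,0,0,0.27]
    - [-0.004,-0.0005,0,0,0,0,0.27]
    - [-0.004,-0.0005,0,0,0,0,0.27]
    - [-0.004,-0.0005,0,0,0,0,0.27]

```text
clock: 5.35
eef_pos: [497.0, 24.0, 128.5]
eef_rot: [3.142, -0.0, 1.715]
wrist_force: [1.6, 2.2, 0.1]
finger_gap: 25.1
```

jog_arm:
  commands:
    - [-0.001,0,0,0,0,0,0.27]
    - [-0.002,0,0,0,0,0,0.27]
    - [-0.003,0,0,0,0,0,0.27]
    - [-0.003,0,0,0,0,0,0.27]
    - [-0.003,0,0,0,0,0,0.27]
    - [-0.003,0,0,0,0,0,0.27]
    - [-0.003,0,0,0,0,0,0.27]
    - [-0.003,0,0,0,0,0,0.27]
    - [-0.003,0,0,0,0,0,0.27]
    - [-0.003,0,0,0,0,0,0.27]

```text
clock: 6.6
eef_pos: [496.1, 24.0, 128.6]
eef_rot: [3.136, 0.001, 1.715]
wrist_force: [20.4, 2.1, -10.9]
finger_gap: 26.5
```

```bash
python3 - <<'E'
from cell import manip,camera
import cv2,numpy as np
for n in("side","wrist"):
    c=camera(n);np.savez(f"pics/{n}3.npz",**c)
    cv2.imwrite(f"pics/{n}3.png",cv2.resize(c["pixels"][0:300,180:380],None,fx=3,fy=2) if n=="wrist" else cv2.resize(c["pixels"][170:250,210:310],None,fx=7,fy=7))
s=manip.read_state();print(s["clock"],s["eef_pos"],s["eef_rot"],s["wrist_force"],s["finger_gap"],s["moment"])
E
```

```text
6.7 [496.07698219  24.00435737 128.62405109] [3.13614093e+00 6.69127266e-04 1.71511789e+00] [ 19.99474736   1.06787947 -10.90627156] 26.65091536019503 [ 0.42735656 -3.5041916  -0.01429463]
```

View pics/wrist3.png

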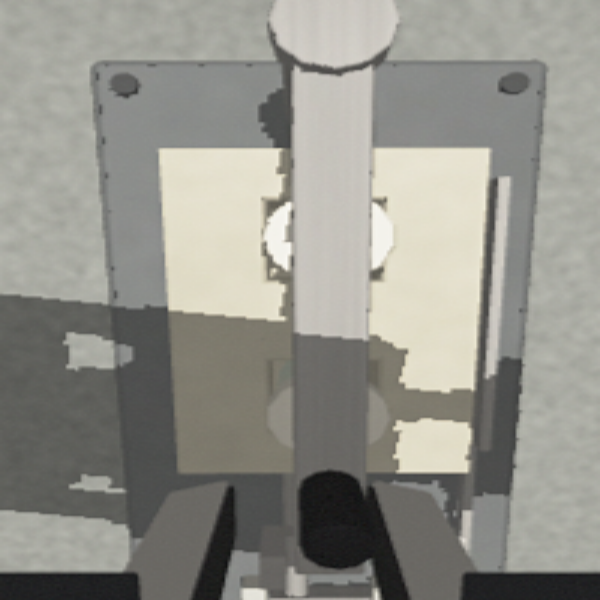

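View pics/side3.png

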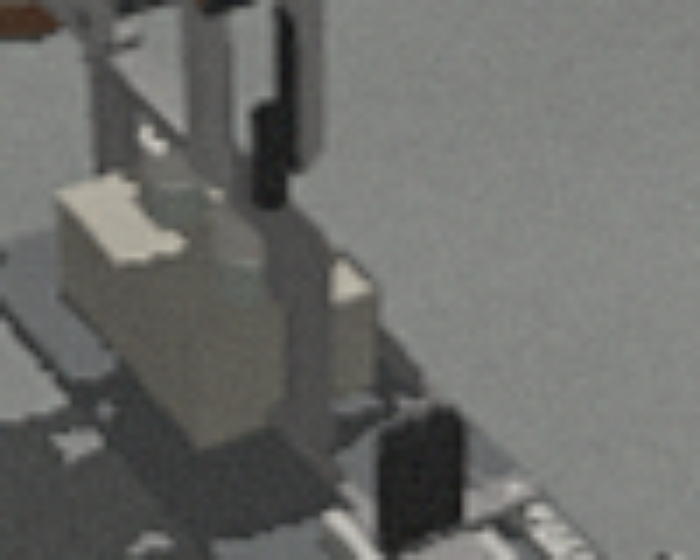

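The force rose to 20 N with the bar stopped, and the wrist picture shows it straight along the fixture at columns 295–370 with both caps beneath. That is a firm stop, so the bar is home. I'll back off, lift, and turn so the jaws run along the pull direction.

jog_arm:
  commands:
    - [0.005,0,0,0,0,0,0.27]
    - [0.009,0,0,0,0,0,0.4]
    - [0.009,0,0,0,0,0,0.45]
    - [0.009,0,0.03,0,0,0,0.45]
    - [0.009,0,0.07,0,0,0,0.45]
    - [0.009,0,0.09,0,0,-0.08,0.45]
    - [0.015,-0.02,0.09,0,0,-0.16,0.45]
    - [0.02,-0.05,0.09,0,0,-0.24,0.45]
    - [0.025,-0.09,0.09,0,0,-0.32,0.45]
    - [0.027,-0.112,0.09,0,0,-0.4,0.45]

```text
clock: 7.95
eef_pos: [520.8, -89.6, 218.3]
eef_rot: [-3.141, 0.0, 0.871]
wrist_force: [0.5, 0.3, 0.0]
finger_gap: 42.3
```

jog_arm:
  commands:
    - [0,0,0,0,0,-0.08,0.45]
    - [0,0,0,0,0,-0.16,0.45]
    - [0,0,0,0,0,-0.24,0.45]
    - [0,0,0,0,0,-0.32,0.45]
    - [0,0,0,0,0,-0.349,0.45]
    - [0,0,0,0,0,-0.349,0.45]
    - [0,0,0,0,0,-0.349,0.45]
    - [0,0,0,0,0,-0.349,0.45]
    - [0,0,0,0,0,-0.349,0.45]
    - [0,0,0,0,0,-0.349,0.45]

```text
clock: 9.2
eef_pos: [521.0, -88.0, 218.4]
eef_rot: [-3.142, 0.0, 0.147]
wrist_force: [0.7, -0.9, 0.9]
finger_gap: 42.3
```

```bash
python3 - <<'E'
from cell import manip,camera
import cv2,numpy as np
for n in("scene","wrist"):
    c=camera(n);np.savez(f"pics/{n}4.npz",**c)
    cv2.imwrite(f"pics/{n}4.png",c["pixels"] if n=="wrist" else cv2.resize(c["pixels"][120:280,200:400],None,fx=3.5,fy=3.5))
s=manip.read_state();print(s["clock"],s["eef_pos"],s["eef_rot"],s["wrist_force"],s["finger_gap"],s["joints"])
E
```

```text
9.3 [520.97218691 -87.99481699 218.43535786] [-3.14158294e+00  6.68939678e-05  1.46764416e-01] [0.32474449 0.08565952 0.06182049] 41.83376458047909 [-2.36645128e-01  2.41472195e-01  1.56443982e+00 -1.64709554e-05
  1.33574631e+00  1.18739062e+00]
```

View pics/wrist4.png

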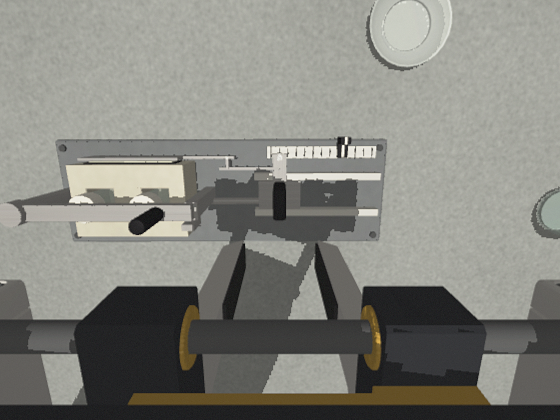

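View pics/scene4.png

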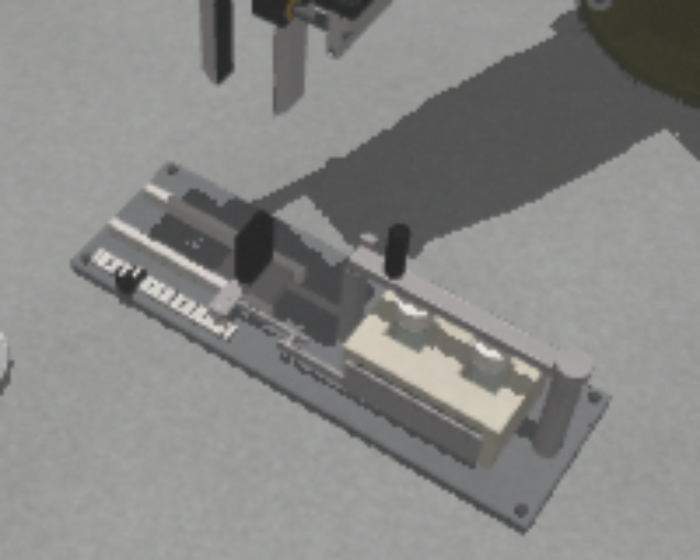

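The whole fixture is in the wrist view: bar straight along the fixture, tab at (280,200), pointer nose near (279,155), rider at (344,147). Zooming in to measure.

```bash
python3 - <<'E'
import cv2
w=cv2.imread("pics/wrist4.png")
cv2.imwrite("pics/w4a.png",cv2.resize(w[130:230,235:395],None,fx=5,fy=5,interpolation=cv2.INTER_CUBIC))
cv2.imwrite("pics/w4b.png",cv2.resize(w[130:250,0:240],None,fx=3.33,fy=3.33,interpolation=cv2.INTER_CUBIC))
E
```

```text
(no output)
```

View pics/w4a.png

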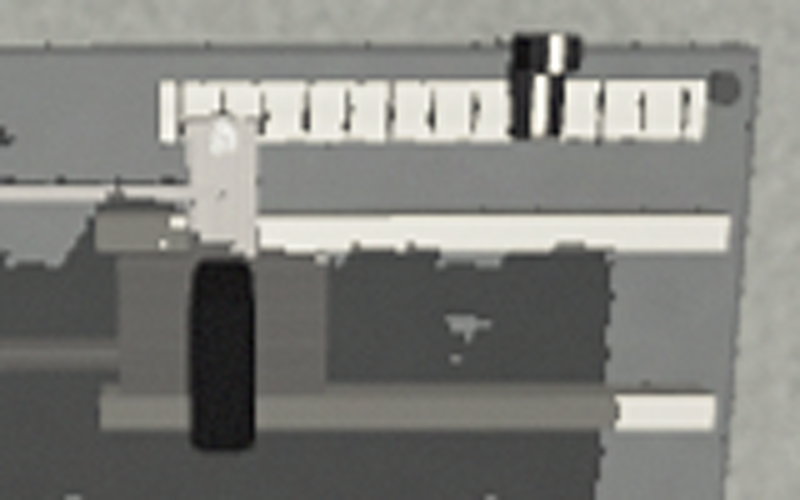

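View pics/w4b.png

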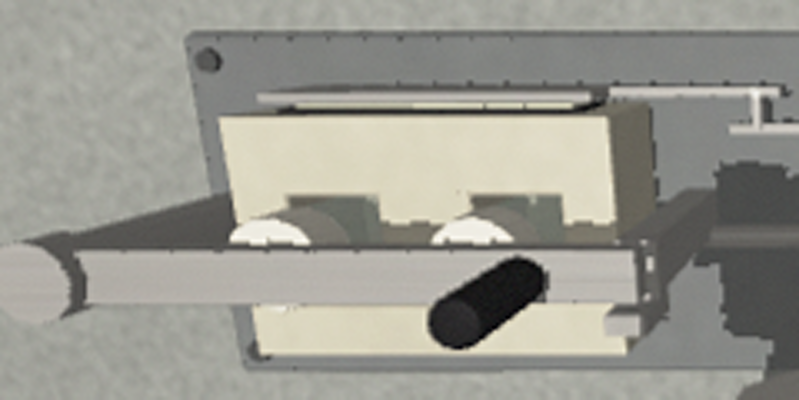

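```bash
python3 - <<'E'
from h import *
c=np.load("pics/wrist4.npz");yaw=.1465;R=np.array([[np.cos(yaw),-np.sin(yaw)],[np.sin(yaw),np.cos(yaw)]]);t=np.array([506.6,10.6])
# pose again from this view
L=[((235+752/5,130+47/5),12,(65,-230)),((187/3.33,130+33/3.33),12,(65,170)),((243/3.33,130+368/3.33),12,(-65,170)),((220/3.33,130+117/3.33),62,(40,127)),((609/3.33,130+115/3.33),62,(40,3)),((628/3.33,130+354/3.33),62,(-40,3))]
th,R2,t2,r=fit([q for *_,q in L],[cast(c,p,z) for p,z,_ in L]);print(th,t2,r.round(1).tolist())
for nm,p,z in[("mark",(343,150.6),30),("markend top",(343.6,145),30),("mark hi",(346.4,141),40),("mark hi",(346.4,141),45),("ptr",(279.2,154),30),("tab",(279.5,217),81),("hinge",(30/3.33,130+282/3.33),117),("knob",(457/3.33,130+320/3.33),157),("barend",(637/3.33,130+276/3.33),112)]:
    w=cast(c,p,z);print(nm,z,w.round(1),((w-t)@R).round(1),((w-t2)@R2).round(1))
E
```

```text
0.14596763641987157 [506.14428134  10.41431833] [[-0.9, 3.8], [-0.5, -2.6], [1.9, -0.9], [-0.5, -0.0], [0.1, -0.0], [-0.2, -0.2]]
mark 30 [ 583.3 -152.7] [  52.1 -172.7] [  52.6 -172.6]
markend top 30 [ 589.6 -152.1] [  58.4 -173.1] [  58.9 -172.9]
mark hi 40 [ 594.5 -152.3] [  63.2 -174. ] [  63.7 -173.8]
mark hi 45 [ 594.5 -151.2] [  63.3 -172.9] [  63.9 -172.8]
ptr 30 [568.9 -80.7] [ 48.3 -99.4] [ 48.8 -99.2]
tab 81 [508.4 -89.9] [-12.9 -99.7] [-12.4 -99.6]
hinge 117 [484.1 159.3] [ -0.5 150.4] [-1.000e-01  1.505e+02]
knob 157 [505.3  24.7] [ 0.7 14.1] [ 1.2 14.2]
barend 112 [508.8  -6.1] [ -0.2 -16.8] [  0.3 -16.7]
```

Bar check: the knob is at fixture (0.7, 14.1) and the bar end at (-0.2, -16.8), so it is shut. Now I'll descend and grip the tab.

jog_arm:
  commands:
    - [0,0,-0.04,0,0,0,0.45]
    - [0,0,-0.08,0,0,0,0.45]
    - [0,0,-0.11,0,0,0,0.45]
    - [0,0,-0.14,0,0,0,0.45]
    - [0,0,-0.16,0,0,0,0.45]
    - [0,0,-0.174,0,0,0,0.45]
    - [0,0,-0.174,0,0,0,0.45]
    - [0,0,-0.174,0,0,0,0.0]
    - [0,0,-0.174,0,0,0,0.0]
    - [0,0,-0.174,0,0,0,0.0]
  grip_force: 30

```text
clock: 10.55
eef_pos: [521.2, -88.0, 44.9]
eef_rot: [3.141, -0.001, 0.147]
wrist_force: [-0.6, -0.1, -0.3]
finger_gap: 15.6
```

jog_arm:
  commands:
    - [0,0,0,0,0,0,0]
    - [0,0,0,0,0,0,0]
    - [0,0,0,0,0,0,0]
    - [0,0,0,0,0,0,0]
    - [0,0,0,0,0,0,0]
    - [0,0,0,0,0,0,0]
    - [0,0,0,0,0,0,0]
    - [0,0,0,0,0,0,0]
    - [0,0,0,0,0,0,0]
    - [0,0,0,0,0,0,0]

```text
clock: 11.8
eef_pos: [521.2, -87.8, 44.9]
eef_rot: [-3.141, -0.001, 0.147]
wrist_force: [-1.7, 2.6, 5.3]
finger_gap: 13.7
```

```bash
python3 - <<'E'
from cell import manip,camera
import cv2,numpy as np
for n in("scene","wrist"):
    c=camera(n);np.savez(f"pics/{n}5.npz",**c)
    cv2.imwrite(f"pics/{n}5.png",c["pixels"] if n=="wrist" else cv2.resize(c["pixels"][120:280,200:400],None,fx=3.5,fy=3.5))
s=manip.read_state();print(s["clock"],s["eef_pos"],s["eef_rot"],s["wrist_force"],s["finger_gap"])
E
```

```text
11.9 [521.16958606 -87.82679415  44.85882053] [-3.14148852e+00 -5.29401387e-04  1.46716785e-01] [-1.30067861  2.63727676  5.88770524] 13.765748846932857
```

View pics/wrist5.png

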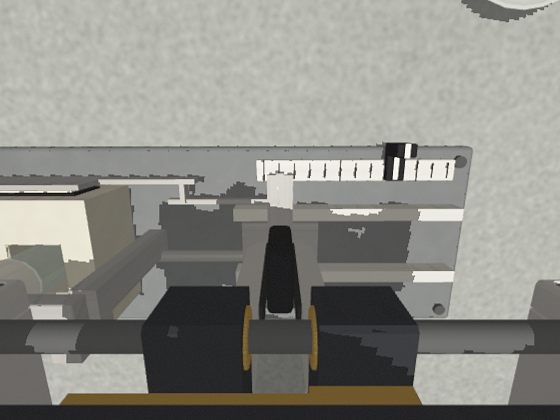

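View pics/scene5.png

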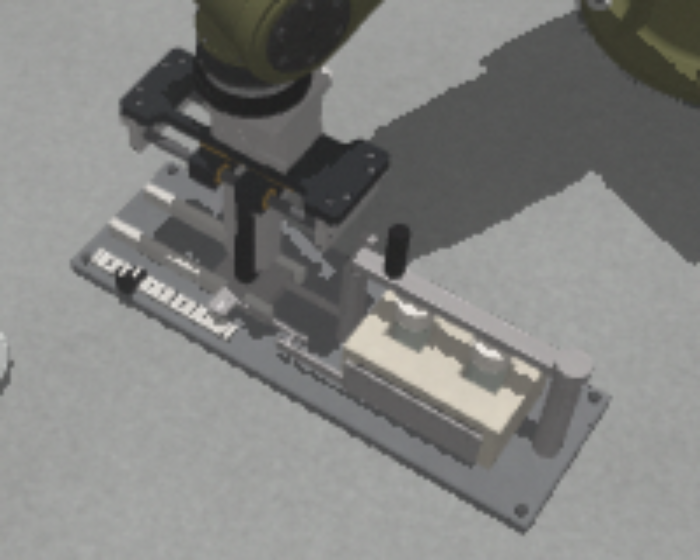

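The tab is gripped (gap 13.7 mm) with the pointer at (281,178) and the mark at (394,160). I'll pull 66 mm first, then look.

jog_arm:
  commands:
    - [0.0012,-0.008,0,0,0,0,0]
    - [0.0024,-0.016,0,0,0,0,0]
    - [0.0036,-0.0245,0,0,0,0,0]
    - [0.0048,-0.0325,0,0,0,0,0]
    - [0.006,-0.041,0,0,0,0,0]
    - [0.0072,-0.049,0,0,0,0,0]
    - [0.0084,-0.057,0,0,0,0,0]
    - [0.0096,-0.0653,0,0,0,0,0]
    - [0.0096,-0.0653,0,0,0,0,0]
    - [0.0096,-0.0653,0,0,0,0,0]

```text
clock: 13.15
eef_pos: [530.9, -152.8, 44.9]
eef_rot: [-3.141, -0.001, 0.147]
wrist_force: [0.2, 6.1, 5.9]
finger_gap: 13.8
```

```bash
python3 - <<'E'
from cell import manip,camera
import cv2,numpy as np
c=camera("wrist");np.savez("pics/wrist6.npz",**c);w=c["pixels"];cv2.imwrite("pics/wrist6.png",w)
cv2.imwrite("pics/w6a.png",cv2.resize(w[125:225,220:380],None,fx=5,fy=5,interpolation=cv2.INTER_CUBIC))
s=manip.read_state();print(s["clock"],s["eef_pos"],s["eef_rot"],s["wrist_force"],s["finger_gap"])
E
```

```text
13.2 [ 530.91477309 -152.81805663   44.90079999] [-3.14110783e+00 -7.83137497e-04  1.46725431e-01] [0.28415485 6.24528858 6.24239219] 14.1123171126374
```

View pics/wrist6.png

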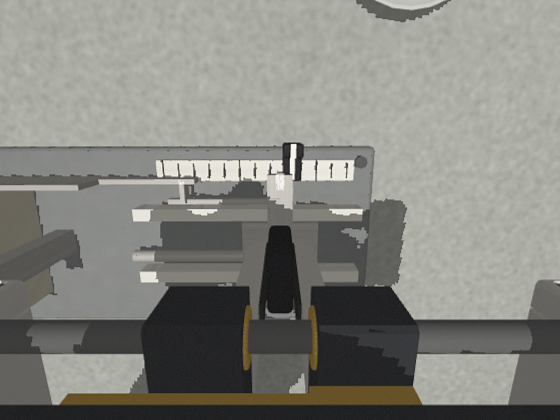

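View pics/w6a.png

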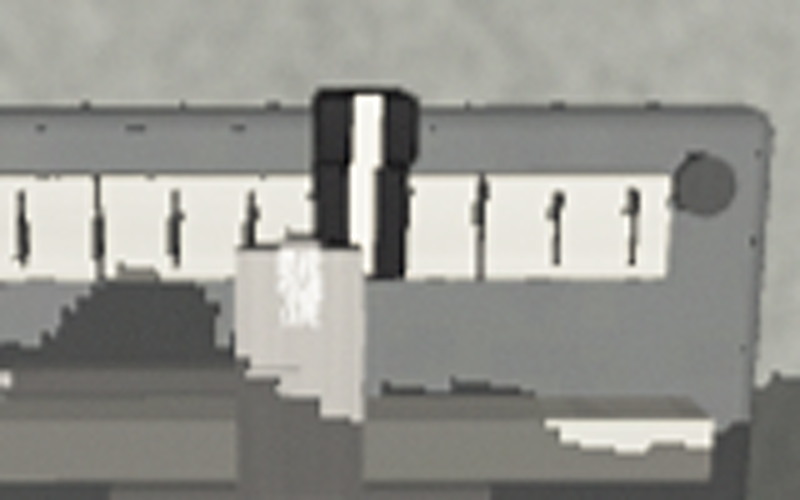

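The pointer nose is at crop x≈300 and the mark line at ≈366. Measuring numerically.

```bash
cat > meas.py <<'E'
from h import *
def run(n,rows,marc,prow,pc):
    c=np.load(n);g=cv2.cvtColor(c["pixels"],cv2.COLOR_BGR2GRAY).astype(float)
    yaw=.1465;R=np.array([[np.cos(yaw),-np.sin(yaw)],[np.sin(yaw),np.cos(yaw)]]);t=np.array([506.6,10.6])
    M=[];P=[]
    for r in rows:
        seg=g[r,marc[0]:marc[1]];w=np.clip(seg-90,0,None);x=(w*np.arange(*marc)).sum()/w.sum();M.append(((cast(c,(x,r),30)-t)@R));print("m",r,round(x,2),M[-1].round(2),seg.astype(int).tolist())
    for r in prow:
        seg=g[r,pc[0]:pc[1]];print("p",r,seg.astype(int).tolist())
    return c,R,t,g
E
python3 - <<'E'
from meas import *
c,R,t,g=run("pics/wrist6.npz",range(144,180,3),(284,302),range(170,196,3),(262,300))
for p in [(280,172),(280,178),(280,185)]:print(p,((cast(c,p,30)-t)@R).round(2))
E
```

```text
m 144 293.2 [  67.21 -173.77] [29, 32, 35, 33, 30, 30, 69, 228, 240, 237, 238, 243, 133, 25, 33, 30, 30, 37]
m 147 293.22 [  65.43 -173.81] [48, 56, 55, 57, 54, 48, 96, 245, 246, 243, 245, 254, 154, 41, 52, 53, 55, 54]
m 150 292.93 [  63.65 -173.64] [47, 53, 53, 55, 51, 46, 125, 246, 245, 243, 246, 233, 114, 40, 50, 53, 48, 50]
m 153 292.9 [  61.86 -173.65] [45, 52, 51, 54, 51, 26, 138, 245, 245, 243, 246, 233, 119, 45, 49, 50, 50, 53]
m 156 292.91 [  60.06 -173.67] [44, 47, 48, 47, 46, 17, 137, 244, 245, 243, 247, 233, 119, 39, 45, 45, 48, 48]
m 159 291.87 [  58.25 -173.05] [49, 53, 54, 52, 31, 73, 247, 247, 244, 247, 199, 86, 42, 51, 45, 44, 37, 60]
m 162 291.94 [  56.43 -173.11] [49, 51, 51, 53, 47, 91, 246, 246, 243, 248, 206, 92, 46, 51, 50, 50, 40, 93]
m 165 291.89 [  54.6  -173.09] [51, 52, 53, 49, 47, 88, 245, 246, 243, 248, 203, 90, 46, 48, 51, 52, 39, 60]
m 168 291.89 [  52.77 -173.11] [47, 52, 50, 51, 45, 90, 245, 245, 243, 248, 202, 91, 47, 50, 52, 49, 37, 62]
m 171 292.64 [  50.92 -173.59] [42, 51, 53, 51, 45, 79, 246, 246, 244, 248, 200, 80, 41, 49, 52, 48, 33, 157]
m 1
[... 1339 characters left out ...]
8, 140, 139, 136, 136, 137]
p 188 [74, 116, 134, 138, 148, 192, 199, 196, 201, 202, 202, 201, 199, 200, 223, 215, 241, 228, 235, 235, 238, 213, 197, 196, 201, 201, 200, 197, 196, 200, 191, 152, 135, 137, 137, 137, 137, 137]
p 191 [72, 130, 140, 140, 112, 188, 198, 196, 199, 201, 202, 201, 201, 203, 201, 196, 199, 198, 199, 197, 198, 200, 198, 197, 198, 201, 197, 196, 195, 200, 191, 147, 134, 137, 136, 137, 136, 138]
p 194 [76, 99, 104, 104, 74, 187, 199, 196, 201, 203, 202, 200, 199, 201, 200, 197, 198, 199, 198, 199, 199, 200, 199, 197, 198, 201, 199, 197, 195, 200, 180, 143, 135, 136, 136, 134, 134, 134]
(280, 172) [  50.31 -165.79]
(280, 178) [  46.59 -165.79]
(280, 185) [  42.2  -165.79]
```

jog_arm:
  commands:
    - [0.0003,-0.002,0,0,0,0,0]
    - [0.0006,-0.004,0,0,0,0,0]
    - [0.0009,-0.006,0,0,0,0,0]
    - [0.0011,-0.0075,0,0,0,0,0]
    - [0.0011,-0.0075,0,0,0,0,0]
    - [0.0011,-0.0075,0,0,0,0,0]
    - [0.0011,-0.0075,0,0,0,0,0]
    - [0.0011,-0.0075,0,0,0,0,0]
    - [0.0011,-0.0075,0,0,0,0,0]
    - [0.0011,-0.0075,0,0,0,0,0]

```text
clock: 14.45
eef_pos: [532.0, -160.2, 44.9]
eef_rot: [-3.141, -0.001, 0.147]
wrist_force: [-0.2, 7.5, 6.1]
finger_gap: 13.7
```

```bash
python3 - <<'E'
from cell import manip,camera
from meas import *
for n in("scene","side","wrist"):
    c=camera(n);np.savez(f"pics/{n}7.npz",**c);w=c["pixels"]
    cv2.imwrite(f"pics/{n}7.png",w)
cv2.imwrite("pics/w7a.png",cv2.resize(w[125:225,220:380],None,fx=5,fy=5,interpolation=cv2.INTER_CUBIC))
s=manip.read_state();print(s["clock"],s["eef_pos"],s["eef_rot"],s["wrist_force"],s["finger_gap"])
c,R,t,g=run("pics/wrist7.npz",range(159,171,3),(272,288),range(170,196,3),(262,300))
for p in [(279.5,172)]:print(p,((cast(c,p,30)-t)@R).round(2))
E
```

```text
14.6 [ 532.0039309  -160.20348878   44.88604506] [-3.14102386e+00 -7.55879634e-04  1.46843305e-01] [-0.6565476   6.90804973  5.22456163] 13.40133702183679
m 159 280.07 [  58.27 -173.25] [48, 55, 52, 53, 38, 14, 247, 247, 243, 245, 232, 118, 43, 51, 46, 45]
m 162 280.09 [  56.45 -173.26] [46, 51, 54, 52, 52, 34, 247, 246, 243, 245, 235, 123, 41, 51, 51, 52]
m 165 280.09 [  54.62 -173.26] [40, 50, 51, 49, 48, 33, 247, 246, 243, 245, 234, 123, 45, 49, 51, 53]
m 168 280.09 [  52.79 -173.26] [40, 50, 53, 53, 49, 35, 247, 246, 243, 245, 234, 122, 44, 48, 48, 50]
p 170 [229, 229, 229, 229, 228, 229, 229, 229, 239, 133, 40, 50, 50, 50, 46, 34, 247, 247, 243, 246, 233, 118, 43, 49, 50, 51, 44, 18, 229, 234, 231, 230, 231, 230, 230, 230, 230, 230]
p 173 [229, 229, 228, 229, 230, 232, 234, 236, 243, 132, 35, 45, 30, 57, 142, 150, 169, 174, 171, 174, 179, 131, 63, 42, 48, 44, 39, 17, 230, 238, 233, 231, 230, 229, 229, 230, 230, 230]
p 176 [232, 231, 231, 232, 229, 211, 199, 201, 207, 208, 208, 207, 205, 205, 238, 242, 220, 203, 201, 199, 234, 237, 216, 202, 205, 207, 204, 201, 202, 201, 209, 230
[... 532 characters left out ...]
9, 200, 199, 197, 199, 201, 198, 197, 197, 201, 182, 145, 135, 136, 138, 136, 134, 136]
p 188 [76, 72, 131, 137, 147, 191, 198, 195, 200, 202, 202, 200, 198, 218, 243, 240, 243, 216, 198, 207, 209, 201, 199, 197, 197, 201, 198, 198, 196, 201, 178, 142, 133, 137, 136, 137, 137, 137]
p 191 [75, 75, 131, 141, 136, 190, 198, 197, 199, 202, 201, 200, 199, 201, 198, 198, 196, 197, 199, 199, 197, 199, 199, 195, 198, 200, 198, 194, 195, 199, 185, 144, 132, 134, 133, 135, 135, 134]
p 194 [77, 78, 74, 75, 69, 187, 200, 194, 198, 201, 202, 201, 200, 201, 200, 197, 197, 198, 199, 199, 200, 197, 197, 198, 197, 199, 196, 196, 195, 198, 190, 145, 132, 134, 134, 136, 136, 134]
(279.5, 172) [  50.33 -172.89]
```

View pics/w7a.png

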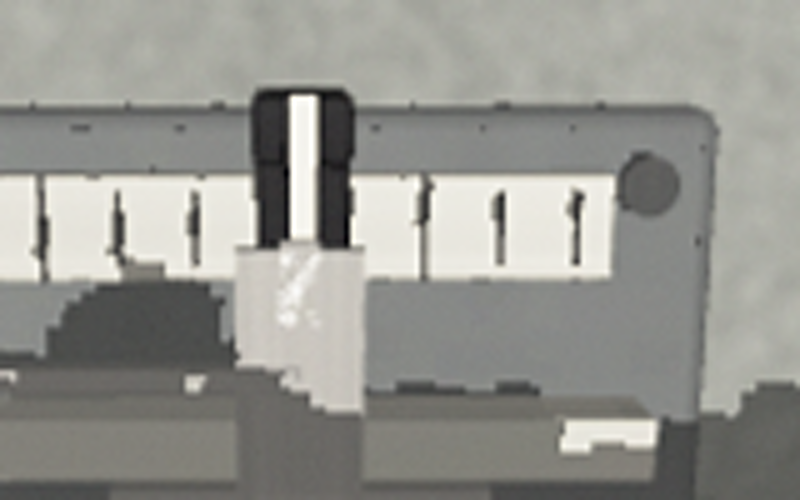

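View pics/scene7.png

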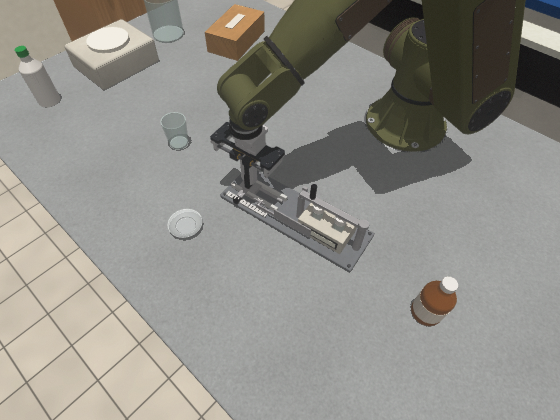

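View pics/side7.png

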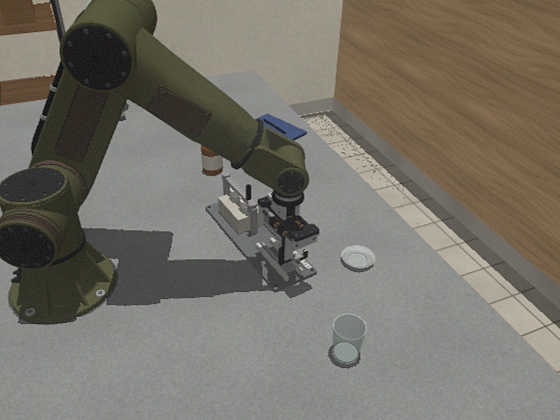

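The pointer (col ≈279.5) and the mark (col ≈280.1) agree to about 0.35 mm, the bystanders haven't moved, and the bar and vials are in place. One small final nudge, then hold.

jog_arm:
  commands:
    - [0,-0.0003,0,0,0,0,0]
    - [0,-0.0003,0,0,0,0,0]
    - [0,-0.0003,0,0,0,0,0]
    - [0,-0.0003,0,0,0,0,0]
    - [0,-0.0003,0,0,0,0,0]
    - [0,-0.0003,0,0,0,0,0]
    - [0,-0.0003,0,0,0,0,0]
    - [0,-0.0003,0,0,0,0,0]
    - [0,-0.0003,0,0,0,0,0]
    - [0,-0.0003,0,0,0,0,0]

```text
clock: 15.85
eef_pos: [532.0, -160.4, 44.9]
eef_rot: [-3.141, -0.001, 0.147]
wrist_force: [0.2, 6.4, 6.9]
finger_gap: 13.9
```

```bash
python3 - <<'E'
from cell import manip,camera
from meas import *
c=camera("wrist");np.savez("pics/wrist8.npz",**c)
run("pics/wrist8.npz",[165,168],(272,288),[173,188],(262,300))
s=manip.read_state();print(s["clock"],s["eef_pos"],s["wrist_force"],s["finger_gap"],s["qd"].round(4))
print(manip.sign_off())
E
```

```text
m 165 279.6 [  54.62 -173.22] [48, 51, 53, 50, 41, 145, 244, 245, 244, 250, 173, 63, 49, 49, 51, 52]
m 168 279.59 [  52.79 -173.21] [44, 51, 51, 50, 39, 147, 244, 244, 244, 250, 172, 61, 47, 52, 50, 53]
p 173 [229, 229, 229, 230, 230, 232, 235, 240, 172, 70, 40, 45, 28, 56, 142, 156, 171, 173, 172, 175, 166, 130, 70, 43, 43, 44, 32, 74, 229, 236, 232, 230, 230, 229, 229, 229, 230, 229]
p 188 [77, 73, 131, 138, 149, 192, 198, 196, 200, 203, 202, 199, 198, 200, 238, 247, 219, 199, 198, 212, 233, 245, 217, 197, 199, 200, 199, 195, 196, 201, 177, 142, 134, 136, 135, 136, 136, 137]
15.9 [ 532.02395882 -160.44615713   44.86552664] [0.09943028 7.70388624 5.42550487] 13.809083165429824 [ 0.0005 -0.     -0.001   0.0012 -0.0017 -0.0016]
the job is handed in; nothing more can be done
None
```

The keeper bar is shut against its catch, and the shutter is pulled out and still held with its pointer level with the mark. The job was handed in at 15.9 s.

- **Keeper bar:** I pushed it by its knob until it stopped firmly, at about 20 N. A picture taken after I backed off put the knob at fixture (0.7, 14) mm and the bar end at (-0.2, -17) mm, which is shut. Both vials were standing in their wells.
- **Shutter:** I gripped the tab across its thin side at 30 N (finger gap 13.8 mm) and pulled it about 73 mm. In the last wrist picture the mark line is at column 279.6 and the pointer at about 279.4, level to about 0.2 mm. The spring was pulling on the wrist at about 7 N and the arm was at rest.
- **Bystanders:** the bottle, beaker and dish look unmoved in the scene and side pictures taken just before the final nudge.

Two measurements disagreed early on. The first distant picture put the mark at 70 mm of pull and later ones at 73 to 74 mm. I set the final position from the close view, where pointer and mark are seen side by side.

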